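# Seat the bourdon tube, find the loose bolt and hold its cap open

### The job

Stand the upright brass bourdon tube fully home in the cradle of the test plate and let it go, then tap down on the caps of the plate's three bolts one after the other, from the robot's left to its right, to feel which bolt is loose. Lift the hinged cap of the loose bolt at least halfway up (45 degrees or more) by its tongue and finish while still holding it open; leave the other two caps shut, the tube seated and the other things on the desk where they are.

Things in the scene. Friction and masses are not known exactly. Their poses are not given: they have to be found in the camera images.
- tube: Brass bourdon tube to seat: a C-shaped flat tube standing upright on a solid block 30 (its x) x 22 (its y) x 22 (z) mm. Origin: centre of the block's underside; z up. The C lies in its x-z plane, 64 mm across, centred 51 mm above the underside, top at 83 mm; the tube is 10 mm thick along y and 6 mm radially. 0.18 kg. Starts left of the plate.
- tube_grip (a point): Point in the tube's topmost arc, 78 mm above the underside of its block: pinch here from above, fingers closing along the tube's y (10 mm).
- plate: Fixed grey steel test plate, 200 (x) x 250 (y) x 15 mm. Origin: centre of its underside, on the desk; x points away from the robot, y to its left, turned up to 0.25 rad. It bears the cradle at the back and three capped bolts in a row along y in front.
- pocket (a point): Centre of the floor of the cradle's rectangular pocket, 62 mm behind the plate's centre and 19 mm above the desk. The pocket is 28 (plate x) x 36 (plate y) mm, 12 mm deep, with a chamfered mouth at 31 mm above the desk. The tube's block fits with its 30 mm side along the plate's y, either way round; it rests on this floor when home.
- place_left (a point): Spot on the plate's top face (15 mm above the desk) under the axis of the left bolt, as the robot sees the row (spacing 85 mm; left is the plate's +y).
- place_middle (a point): Spot on the plate's top face (15 mm above the desk) under the axis of the middle bolt, as the robot sees the row (spacing 85 mm; left is the plate's +y).
- place_right (a point): Spot on the plate's top face (15 mm above the desk) under the axis of the right bolt, as the robot sees the row (spacing 85 mm; left is the plate's +y).
- post_a: One of three like-looking capped bolts; which stands left, middle or right changes. Origin: on its axis, on the plate's top; axes as the plate's. Collar 40 mm across, stem, round brass cap 30 mm across with its top 45 mm above the plate. Tap the cap on the axis: a tight bolt does not give; the one loose bolt sinks up to 6 mm, cap and all, on a soft spring (gives from 0.6 N, bottoms at 2.4 N).
- tab_a (a point): Grip point on post_a's cap tongue (12 mm wide along y, 8 mm thick, reaching to 62 mm on the -x side of the axis): 10 mm short of its end, 52 mm from the axis, at mid-thickness, 40.5 mm above the plate when shut. Pinch from above, fingers closing along y; the tongue can turn between the pads as the cap swings.
- cap_a (a joint): Opening angle of post_a's cap: 0 shut, growing as the tongue swings up and away from the robot, stop at 1.3 rad. The hinge line runs along the plate's y, 18 mm to +x of the bolt's axis, 40.5 mm above the plate, 70 mm from the grip point. The cap (40 g) swings freely and falls shut when let go.
- post_b: One of three like-looking capped bolts; which stands left, middle or right changes. Origin: on its axis, on the plate's top; axes as the plate's. Collar 40 mm across, stem, round brass cap 30 mm across with its top 45 mm above the plate. Tap the cap on the axis: a tight bolt does not give; the one loose bolt sinks up to 6 mm, cap and all, on a soft spring (gives from 0.6 N, bottoms at 2.4 N).
- tab_b (a point): Grip point on post_b's cap tongue (12 mm wide along y, 8 mm thick, reaching to 62 mm on the -x side of the axis): 10 mm short of its end, 52 mm from the axis, at mid-thickness, 40.5 mm above the plate when shut. Pinch from above, fingers closing along y; the tongue can turn between the pads as the cap swings.
- cap_b (a joint): Opening angle of post_b's cap: 0 shut, growing as the tongue swings up and away from the robot, stop at 1.3 rad. The hinge line runs along the plate's y, 18 mm to +x of the bolt's axis, 40.5 mm above the plate, 70 mm from the grip point. The cap (40 g) swings freely and falls shut when let go.
- post_c: One of three like-looking capped bolts; which stands left, middle or right changes. Origin: on its axis, on the plate's top; axes as the plate's. Collar 40 mm across, stem, round brass cap 30 mm across with its top 45 mm above the plate. Tap the cap on the axis: a tight bolt does not give; the one loose bolt sinks up to 6 mm, cap and all, on a soft spring (gives from 0.6 N, bottoms at 2.4 N).
- tab_c (a point): Grip point on post_c's cap tongue (12 mm wide along y, 8 mm thick, reaching to 62 mm on the -x side of the axis): 10 mm short of its end, 52 mm from the axis, at mid-thickness, 40.5 mm above the plate when shut. Pinch from above, fingers closing along y; the tongue can turn between the pads as the cap swings.
- cap_c (a joint): Opening angle of post_c's cap: 0 shut, growing as the tongue swings up and away from the robot, stop at 1.3 rad. The hinge line runs along the plate's y, 18 mm to +x of the bolt's axis, 40.5 mm above the plate, 70 mm from the grip point. The cap (40 g) swings freely and falls shut when let go.
- spare_tube: Bystander: spare bourdon tube lying flat. Leave it where it is.
- dish: Bystander: clear glass petri dish, 90 mm across, 16 mm high. Leave it where it is.
- screwdriver: Bystander: wooden-handled screwdriver lying down. Leave it where it is.
- bezel: Bystander: steel bezel ring lying flat, 100 mm outside, 12 mm high. Leave it where it is.
- jar: Bystander: glass jar with a steel lid, 52 mm across, 50 mm high. Leave it where it is.

How it is judged (in metres and radians):
On the way, in this order (a step that is already met when the one before it is completed fails the run):
1. the tube stands home in the cradle, let go (horizontal distance between tube and pocket below 0.006 m and z of tube in the frame of pocket below 0.003 m and angle between tube's own z axis and vertical below 0.12 rad and angle between the x axis of tube and the y axis of plate, either way round below 0.25 rad and contact force between the fingers and tube below 0.05 N), for 0.2 s.
2. the left bolt is tapped (((contact force between the fingers and post_a above 1 N and horizontal distance between post_a and place_left below 0.02 m) or (contact force between the fingers and post_b above 1 N and horizontal distance between post_b and place_left below 0.02 m) or (contact force between the fingers and post_c above 1 N and horizontal distance between post_c and place_left below 0.02 m))), for 0.02 s.
3. the middle bolt is tapped (((contact force between the fingers and post_a above 1 N and horizontal distance between post_a and place_middle below 0.02 m) or (contact force between the fingers and post_b above 1 N and horizontal distance between post_b and place_middle below 0.02 m) or (contact force between the fingers and post_c above 1 N and horizontal distance between post_c and place_middle below 0.02 m))), for 0.02 s.
4. the right bolt is tapped (((contact force between the fingers and post_a above 1 N and horizontal distance between post_a and place_right below 0.02 m) or (contact force between the fingers and post_b above 1 N and horizontal distance between post_b and place_right below 0.02 m) or (contact force between the fingers and post_c above 1 N and horizontal distance between post_c and place_right below 0.02 m))), for 0.02 s.
At the end, for the whole second after the job is handed in: The cap of the loose bolt is held by the fingers at 0.7 rad or more; the other two caps are shut (under 0.1 rad); the tube stands in the cradle, on its floor within 3 mm, within 6 mm of its centre, upright within 0.12 rad, lined up within 0.25 rad and not touched; nothing is let go (all of step 1 and value of joint cap_b above 0.7 rad and value of joint each of cap_a, cap_c below 0.1 rad and contact force between the fingers and post_b above 0.2 N); the arm keeps its last pose, push and grip.
It fails at once if the cap of a tight bolt is lifted (value of joint any of cap_a, cap_c above 0.35 rad).
It fails at once if a bystander is moved by more than 40 mm (distance of any of spare_tube, dish, screwdriver, bezel, jar from where it was at the start of the episode above 0.04 m).
It also fails if it takes over 64 s, if anything falls off the work surface, if the arm or the gripper's body presses on something with over 40 N, if the wrist force passes 120 N, or if a joint passes its speed limit or range.

### The arm

A 7-joint arm with a two-finger parallel gripper is mounted at the origin on the work surface. World frame = base frame: x ahead of the robot, y to its left, z up, the work surface at z = 0. Lengths are in mm, angles in rad, forces in N, time in s.
With the tool pointing down it reaches from about 400 to 875 mm from the base axis. Payload 4.4 kg.
Tool frame: the origin (TCP) lies midway between the tips of the shut fingers; the grasp point (between the pads) lies 19 mm behind it (ctrl.grip_point_offset is the distance from the TCP to the grasp point, in mm); z points along the fingers, y is the line along which they close (so a half turn about z gives the same grasp; the last joint's range is limited). The gripper opens to 85 mm and grips with 20 to 120 N. Pads are 22 mm wide; open, the fingers measure 114 mm over their backs; the gripper's body (76 mm by 85 mm) begins 54 mm behind the grasp point. The pads swing forward as they close: fully open they stand 13 mm farther back than shut.
Start: joints at [1.17, 0.628, 0.038, 1.517, -0.027, 0.996, -0.02], TCP at [213.605, -613.914, 231.313] pointing down, gripper open.
Joint ranges: [-3.06, 3.06], [-0.37, 2.12], [-1.25, 1.32], [0.18, 2.47], [-1.1, 4.24], [0.23, 1.98], [-2.94, 2.94]. Speed limits (rad/s): [2.57, 2.57, 3.14, 3.14, 3.14, 3.14, 3.14].

### API

Orientations are given as [roll, pitch, yaw] about the fixed x, y, z axes, in that order (R = Rz(yaw) Ry(pitch) Rx(roll)).
In Python, from cell import ctrl, vision gives the robot as it stands (ctrl), with the cameras (vision).
- The arm moves only by the tool run_rows, called after "Call:" as a command line: name --argument value ..., lists and objects as JSON in quotes. Schema: {"type":"object","properties":{"rows":{"type":"array","items":{"type":"object","properties":{"pos":{"type":"array","items":{"type":"number"},"minItems":3,"maxItems":3},"rot":{"type":"array","items":{"type":"number"},"minItems":3,"maxItems":3},"jaw":{"type":"number"}},"additionalProperties":false,"required":["jaw"]},"minItems":1,"maxItems":12},"only":{"type":"string"},"quiet":{"type":"boolean"},"lines":{"type":"string"}},"required":["rows"],"additionalProperties":false}. rows is a list of rows, 1 to 12 of them, each an object with the fields pos (a list: dx, dy, dz in a scale on which 1.0 is 300 mm), rot (a list: a rotation vector rx, ry, rz in a scale on which 1.0 is 45 degrees), jaw (the finger opening in mm); a field left out counts as zero (the opening has to be given); each row shifts and turns the commanded pose from where the row before left it, along the tool's axes as they then stand; what a row does not reach is not made up. A row lasts 1/10 s, in which the tool goes at most 50 mm and 0.15 rad, less where a joint would pass 70% of its speed; a pose out of reach is approached as far as the arm can. The fingers move at their own pace and stop on an object; the grip force is fixed at half the most. Time passes only in rows, so rows that do not move let the fingers close. The tool returns the time, the measured TCP pose, the force, the opening and the grip force at its end. only (a regular expression) keeps the lines of the reply that match it, lines (a string "A,B") keeps lines A to B, and quiet returns only ok. Shift and turn numbers lie between -1 and 1, and a call with a number outside is refused. Input that does not fit is refused with a message, and nothing moves.
- ctrl.read_state(): the state, without advancing time (a new reading comes with each control period).
- vision.get_image(name): name is "scene" or "side" or "wrist"; returns the picture (400x640x3 uint8, blue, green, red); there is no depth.
- vision.calibration(name): a dict with "fx", "fy", "cx", "cy" (pixels), "rvec" (rotation vector, rad) and "tvec" (3), from world to camera coordinates, as OpenCV has them; the wrist camera has in their place "hand_eye" (4x4, takes a point from camera to tool coordinates, whose origin is the TCP and whose axes are the flange's). Camera axes: x right, y down, z forward; pixel columns grow to the right and rows downward; lengths in mm; the calibration is good to about 2 mm. A picture is of the moment at which its call begins: read the wrist's pose just before it. calibration takes no time and is no camera call.
- ctrl.finish_job(): hands the job in; it is judged then, once.
The state is a dict: "clock": time; "qpos": joint angles; "qd": joint speeds; "tau": joint torques, N m; "eef_pos": TCP position; "tool_rot": TCP orientation; "force": force on the tool from outside, world axes, zero at the start; "torque": the same for the moment, N m; "width": finger opening in mm; "gripper_force": force on a finger pad.
Only numpy, scipy, OpenCV 4.12 (cv2) and the standard library are available. Lean on these libraries where they do the work, as an engineer would, in place of code of your own. Each camera call takes 0.05 s, during which the arm holds its last target. There are 200 camera calls.

## Working session

There is one attempt and no reset: what is moved stays moved. The work goes in short steps, Python scripts to look and compute and a tool call to move; the robot and the scene stay as the last step left them, time stands still between calls to the robot, and variables do not carry over. Pictures are saved under pics/ and viewed, at most 10 in all, crops included, and the job is handed in when it is done.

```bash
ls; mkdir -p pics
```

Create h.py:
```python
from cell import ctrl, vision
import numpy as np, cv2
from scipy.spatial.transform import Rotation as R
def cam(name, st=None):
    c=vision.calibration(name)
    K=np.array([[c['fx'],0,c['cx']],[0,c['fy'],c['cy']],[0,0,1.]])
    if 'hand_eye' in c:
        H=np.array(c['hand_eye']); T=np.eye(4)
        T[:3,:3]=R.from_euler('xyz',st['tool_rot']).as_matrix(); T[:3,3]=st['eef_pos']
        M=T@H; return K,M[:3,:3],M[:3,3]
    Rm=cv2.Rodrigues(np.array(c['rvec'],float))[0]; t=np.array(c['tvec'],float).ravel()
    return K,Rm.T,-Rm.T@t
def ray(C,uv):
    K,Rw,o=C; d=Rw@np.linalg.solve(K,[uv[0],uv[1],1]); return o,d/np.linalg.norm(d)
def plane(C,uv,z):
    o,d=ray(C,uv); return o+d*(z-o[2])/d[2]
def tri(obs):
    A=np.zeros((3,3));b=np.zeros(3);P=[]
    for C,uv in obs:
        o,d=ray(C,uv);M=np.eye(3)-np.outer(d,d);A+=M;b+=M@o;P.append((o,M))
    x=np.linalg.solve(A,b); return x,[round(float(np.linalg.norm(M@(x-o))),1) for o,M in P]
def proj(C,p):
    K,Rw,o=C; q=K@(Rw.T@(np.array(p,float)-o)); return q[:2]/q[2]
```

Run:
```python
from h import *
st=ctrl.read_state();print({k:np.round(v,3).tolist() for k,v in st.items()})
for n in("scene","side"):
    cv2.imwrite(f"pics/{n}0.png",vision.get_image(n)); C=cam(n); print(n,C[2].round(),C[1][:,2].round(2),C[0][0,0])
print(vision.calibration("wrist"))
```

```text
cell.py
pics
{'clock': 0.0, 'qpos': [1.17, 0.629, 0.038, 1.518, -0.027, 0.996, -0.02], 'qd': [-0.001, 0.0, -0.001, -0.001, -0.001, 0.001, 0.0], 'tau': [0.0, -56.34, 1.226, -19.345, 0.011, 0.01, 0.0], 'eef_pos': [213.365, -613.318, 230.391], 'tool_rot': [-3.14, 0.0, 0.335], 'force': [0.199, -0.363, 0.474], 'torque': [0.02, 0.059, -0.021], 'gripper_force': 0.0, 'width': 85.727}
scene [1558.  558.  963.] [-0.71 -0.37 -0.59] 500.5661592711931
side [740. 829. 634.] [-0.24 -0.79 -0.56] 435.4506425993374
{'fx': 334.91885544532613, 'fy': 334.91885544532613, 'cx': 320.6464079955002, 'cy': 199.3575743144171, 'hand_eye': array([[ 8.09669178e-04, -9.64608666e-01, -2.63684404e-01,
         6.75673785e+01],
       [ 9.99999670e-01,  7.62599967e-04,  2.80859891e-04,
        -6.35123649e-01],
       [-6.98341669e-05, -2.63684545e-01,  9.64608965e-01,
        -1.42099116e+02],
       [ 0.00000000e+00,  0.00000000e+00,  0.00000000e+00,
         1.00000000e+00]])}
```

View pics/scene0.png

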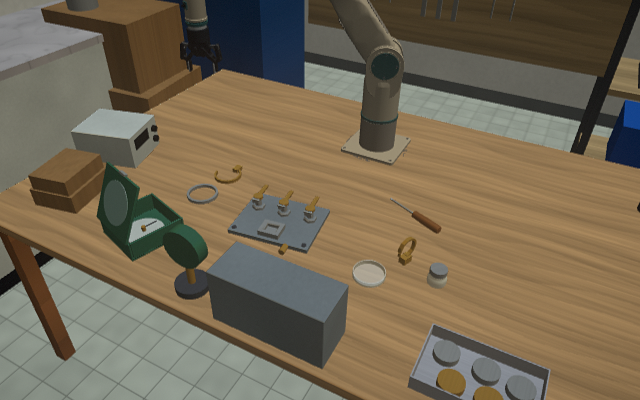

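View pics/side0.png

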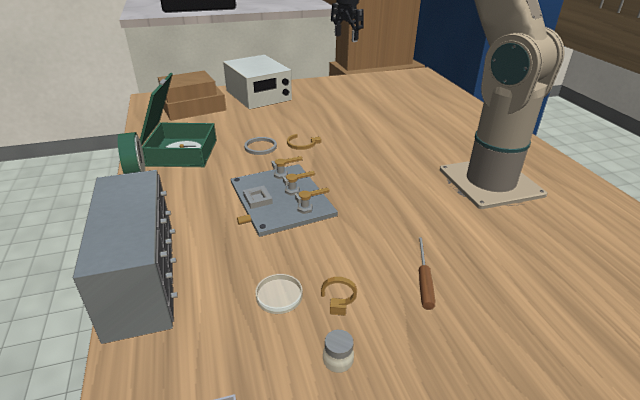

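The scene view shows the tube at about (407,250) with its block at (405,257), the plate around (280,220) and the pocket at (271,230). The side view shows the tube at about (338,293), its block at (338,308) and the pocket at (258,196). I'll triangulate these roughly now.

Run:
```python
from h import *
S,D=cam("scene"),cam("side")
for n,a,b in [("tube block",(405,258),(338,308)),("tube top",(407,240),(339,280)),("pocket",(271,230),(258,196)),("capL",(310,212),(305,197)),("capM",(284,206),(291,183)),("capR",(258,200),(279,168)),("jar lid",(438,268),(339,340)),("dish",(369,272),(279,292)),("cabtop corner",(347,290),(158,173)),("handle end",(283,249),(240,219))]:
    x,r=tri([(S,a),(D,b)]); print(n,x.round(),r)
```

```text
tube block [544. 312.  11.] [0.8, 0.8]
tube top [544. 309.  77.] [0.9, 0.9]
pocket [627. -71.  21.] [3.7, 3.7]
capL [526.   3.  47.] [4.2, 4.2]
capM [539. -79.  43.] [0.4, 0.4]
capR [ 551. -164.   41.] [0.5, 0.5]
jar lid [577. 409.  49.] [0.9, 0.9]
dish [642. 246.  12.] [0.7, 0.7]
cabtop corner [851. 257. 247.] [70.7, 70.7]
handle end [681.   3.  18.] [0.5, 0.5]
```

The rows are not in the units I measure in: shifts go in shares of 300 mm and turns go in shares of 45 degrees. I convert before sending: 38 mm / 300 = 0.1267, -31 mm / 300 = -0.1033.

Call:
run_rows --rows '[{"pos": [0.1267,-0.1033,-0.0133],"jaw": 85},{"pos": [0.1267,-0.1033,-0.0133],"jaw": 85},{"pos": [0.1267,-0.1033,-0.0133],"jaw": 85},{"pos": [0.1267,-0.1033,-0.0133],"jaw": 85},{"pos": [0.1267,-0.1033,-0.0133],"jaw": 85},{"pos": [0.1267,-0.1033,-0.0133],"jaw": 85},{"pos": [0.1267,-0.1033,-0.0133],"jaw": 85},{"pos": [0.1267,-0.1033,-0.0133],"jaw": 85},{"pos": [0.1267,-0.1033,-0.0133],"jaw": 85},{"pos": [0.1267,-0.1033,-0.0133],"jaw": 85},{"pos": [0.1267,-0.1033,-0.0133],"jaw": 85},{"jaw": 85}]'

```text
clock: 1.3
eef_pos: [500.5, -146.2, 275.6]
tool_rot: [-3.139, -0.005, 0.347]
force: [0.8, 0.3, 0.1]
width: 85.1
gripper_force: 0.0
```

Run:
```python
from h import *
st=ctrl.read_state();im=vision.get_image("wrist");cv2.imwrite("pics/w1.png",im);np.save("w1.npy",[st['eef_pos'],st['tool_rot']]);print(st['eef_pos'],st['tool_rot'])
```

```text
[ 500.45911846 -146.23838854  275.60646523] [-3.1386592  -0.00463675  0.34717524]
```

View pics/w1.png

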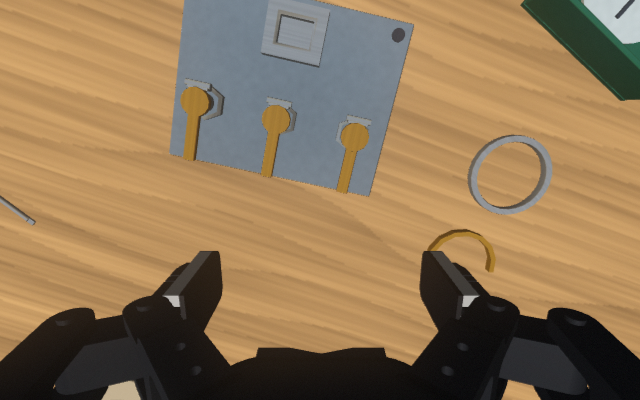

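The wrist view shows cap discs at (195,102), (276,119) and (354,137), tongues ending at (190,157), (267,175) and (343,190), and the pocket at (299,31). Next I'll take a second viewpoint that covers both the plate and the tube.

In the tool's units: -42 mm / 300 = -0.14, 15 mm / 300 = 0.05.

Call:
run_rows --rows '[{"pos": [0.05,-0.14,0],"jaw": 85},{"pos": [0.05,-0.14,0],"jaw": 85},{"pos": [0.05,-0.14,0],"jaw": 85},{"pos": [0.05,-0.14,0],"jaw": 85},{"pos": [0.05,-0.14,0],"jaw": 85},{"pos": [0.05,-0.14,0],"jaw": 85},{"jaw": 85},{"jaw": 85}]'

```text
clock: 2.15
eef_pos: [498.2, 112.4, 274.9]
tool_rot: [3.141, 0.001, 0.336]
force: [-0.7, -0.6, 0.1]
width: 84.9
gripper_force: 0.0
```

Run:
```python
from h import *
st=ctrl.read_state();im=vision.get_image("wrist");cv2.imwrite("pics/w2.png",im);np.save("w2.npy",[st['eef_pos'],st['tool_rot']])
for n in ("w1","w2"):
    im=cv2.imread(f"pics/{n}.png");h=cv2.cvtColor(im,cv2.COLOR_BGR2HSV)
    m=((h[...,0]>14)&(h[...,0]<28)&(h[...,1]>185)&(h[...,2]>90)).astype(np.uint8)
    k,l,s,c=cv2.connectedComponentsWithStats(m)
    print(n,[(s[i].tolist(),c[i].round().tolist()) for i in range(1,k) if s[i,4]>60])
```

```text
w1 [([486, 247, 9, 24, 141], [490.0, 260.0])]
w2 [([137, 36, 27, 23, 269], [149.0, 46.0]), ([145, 73, 15, 12, 94], [152.0, 79.0]), ([124, 74, 8, 14, 63], [127.0, 80.0]), ([543, 203, 26, 56, 360], [555.0, 237.0]), ([592, 286, 48, 38, 442], [607.0, 301.0])]
```

View pics/w2.png

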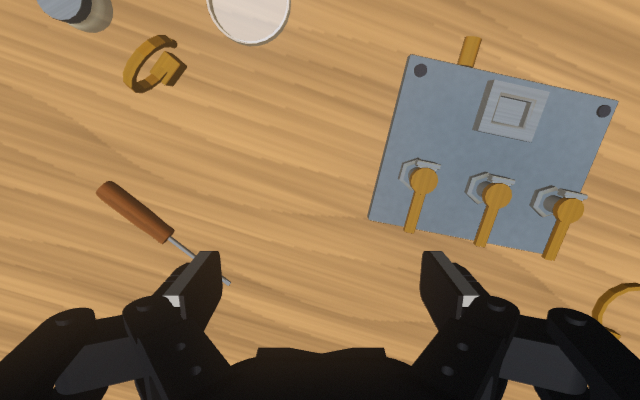

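The second wrist view shows the tube at about (155,63), the plate with caps at (424,181), (497,195) and (570,210), and the cradle centred at about (511,110). Next I'll segment the caps inside the plate and triangulate them.

Create caps.py:
```python
from h import *
def load(n):
    p=np.load(n+".npy"); return cv2.imread(f"pics/{n}.png"),cam("wrist",{'eef_pos':p[0],'tool_rot':p[1]})
def caps(im):
    h=cv2.cvtColor(im,cv2.COLOR_BGR2HSV)
    g=((h[...,1]<80)&(h[...,2]>80)).astype(np.uint8)
    k,l,s,c=cv2.connectedComponentsWithStats(g); i=1+np.argmax(s[1:,4])
    cn=np.argwhere(l==i)[:,::-1].astype(np.int32); hull=cv2.convexHull(cn)
    pm=np.zeros(g.shape,np.uint8); cv2.fillConvexPoly(pm,hull,1)
    o=((h[...,1]>110)&(h[...,0]<30)).astype(np.uint8)&pm
    op=cv2.morphologyEx(o,cv2.MORPH_OPEN,cv2.getStructuringElement(cv2.MORPH_ELLIPSE,(19,19)))
    k,l,s,c=cv2.connectedComponentsWithStats(op)
    r=[(c[i],s[i,4]) for i in range(1,k) if s[i,4]>250]
    return sorted(r,key=lambda t:t[0][0]),hull
```

Run:
```python
from caps import *
d={}
for n in ("w1","w2"):
    im,C=load(n); r,hull=caps(im); d[n]=(C,r); print(n,[(c.round(1).tolist(),int(a)) for c,a in r])
P=[]
for a,b in zip(d["w1"][1],d["w2"][1]):
    x,e=tri([(d["w1"][0],a[0]),(d["w2"][0],b[0])]);print(x.round(1),e)
    P+=[[plane(d[n][0],q[0],60) for n,q in(("w1",a),("w2",b))]]
P=np.array(P);print(P.round(1).tolist())
m=P.mean(1); v=m[0]-m[2];yaw=np.arctan2(-v[0],v[1]);print("yaw",yaw,np.linalg.norm(v))
for n,uv in (("w1",(299,31)),("w2",(511,110))): print("cradle",plane(d[n][0],uv,31))
x,e=tri([(d["w1"][0],(296,33)),(d["w2"][0],(511,111))]);print(x,e)
C=d["w2"][0]
for t in ("scene","side"):
    q=(407,240) if t=="scene" else (339,280); b=(405,258) if t=="scene" else (338,308)
    print(tri([(C,(148,62)),(cam(t),q)]),tri([(C,(172,68)),(cam(t),b)]))
cv2.imwrite("pics/crop.png",cv2.resize(cv2.imread("pics/w2.png")[20:110,100:210],None,fx=5,fy=5,interpolation=cv2.INTER_CUBIC))
```

```text
w1 [([195.1, 101.3], 684), ([275.6, 119.2], 632), ([354.3, 136.7], 600)]
w2 [([423.1, 180.4], 582), ([496.3, 195.3], 613), ([564.3, 209.0], 429)]
[526.1   3.1  55.9] [0.1, 0.1]
[537.4 -81.   55.5] [0.0, 0.0]
[ 548.3 -166.4   48.9] [0.2, 0.2]
[[[526.6, 1.7, 60.0], [526.4, 4.6, 60.0]], [[537.8, -81.5, 60.0], [537.6, -78.4, 60.0]], [[549.0, -165.1, 60.0], [548.5, -157.3, 60.0]]]
yaw 0.1343828510130864 165.82525503245728
cradle [630.26406138 -73.51551897  31.        ]
cradle [629.31796664 -65.92412465  31.        ]
[629.07868285 -70.17391632  23.7740461 ] [0.5, 0.5]
(array([545.37400565, 307.03130759,  74.5850902 ]), [3.1, 3.1]) (array([545.84020078, 310.47745184,  11.10379578]), [2.2, 2.2])
(array([544.78963702, 304.98576395,  74.1648213 ]), [2.3, 2.3]) (array([545.39333372, 310.42646166,   7.42932855]), [1.5, 1.5])
```

In the tool's units: -44 mm / 300 = -0.1467, 10 mm / 300 = 0.0333.

Call:
run_rows --rows '[{"pos": [0.0333,-0.1467,0.0267],"jaw": 85},{"pos": [0.0333,-0.1467,0.0267],"jaw": 85},{"pos": [0.0333,-0.1467,0.0267],"jaw": 85},{"pos": [0.0333,-0.1467,0.0267],"jaw": 85},{"jaw": 85},{"jaw": 85}]'

```text
clock: 2.8
eef_pos: [478.9, 290.8, 242.7]
tool_rot: [3.14, 0.001, 0.334]
force: [0.9, -0.7, -0.1]
width: 85.2
gripper_force: 0.0
```

Run:
```python
from h import *
st=ctrl.read_state();im=vision.get_image("wrist");cv2.imwrite("pics/w3.png",im);np.save("w3.npy",[st['eef_pos'],st['tool_rot']])
C=cam("wrist",st);print(proj(C,(545,309,78)))
cv2.imwrite("pics/w3c.png",cv2.resize(im[40:240,200:440],None,fx=3,fy=3,interpolation=cv2.INTER_CUBIC))
```

```text
[326.12077712 106.58634592]
```

View pics/w3c.png

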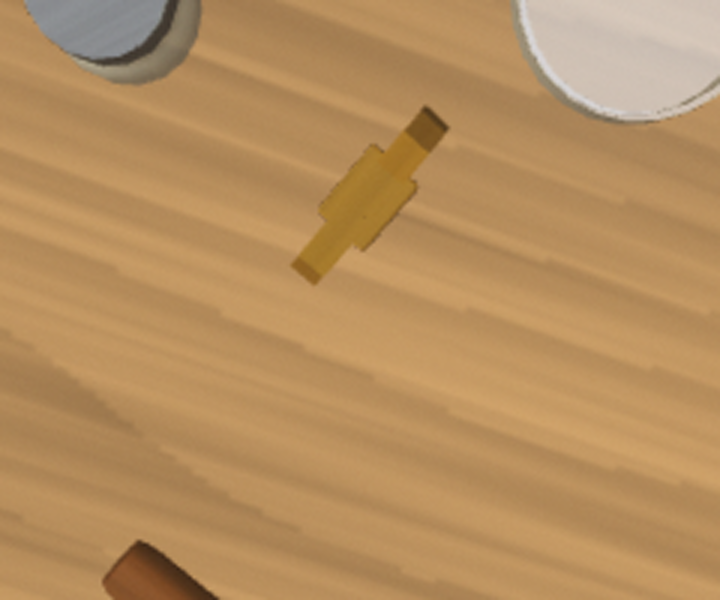

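The crop shows the tube from above as a strip from (301,131) to (345,79) in full-image pixels, with the block centred near (323,106). Now I'll work out its yaw and centre.

Run:
```python
from caps import *
im,C=load("w3"); im2,C2=load("w2")
u=lambda x,y:(x/3+200-.33,y/3+40-.33)
for z in (11,22,51): 
    for a,b in ((( 292,265),(425,106)),((316,285),(448,128))):
        p,q=plane(C,u(*a),z),plane(C,u(*b),z); print(z,p.round(1)[:2],q.round(1)[:2],np.arctan2(*(q-p)[[1,0]]).round(3),np.linalg.norm(q-p).round(1))
# block outline corners
bl=[(375,144),(417,182),(364,250),(320,212)]
c=np.mean(bl,0);print("block px",c)
for z in (16,22): print("block ctr",plane(C,u(*c),z).round(1), [plane(C,u(*k),z).round(1)[:2].tolist() for k in bl])
# wide ends: side edges at mid-arc z~51 
for t,b in (("scene",(405,258)),("side",(338,308))): print(tri([(C,u(*c)),(cam(t),b)]))
print(np.round(ctrl.read_state()['qpos'],2), np.round(proj(C2,(544,310,78))), proj(C2,(544,310,11)))
```

```text
11 [513.8 330.5] [580.9 303.5] -0.383 72.4
11 [509.8 320. ] [576.7 293.3] -0.379 72.0
22 [514.6 330. ] [579.8 303.8] -0.383 70.2
22 [510.8 319.8] [575.7 293.9] -0.379 69.9
51 [516.9 328.7] [576.8 304.6] -0.383 64.6
51 [513.4 319.3] [573.1 295.5] -0.379 64.3
block px [369. 197.]
block ctr [545.5 311.9  16. ] [[563.0, 315.8], [555.8, 297.6], [527.6, 307.6], [534.9, 326.6]]
block ctr [545.4 311.9  22. ] [[562.6, 315.8], [555.6, 297.9], [527.9, 307.7], [535.1, 326.4]]
(array([545.45254747, 312.11176542,  12.51305839]), [0.2, 0.2])
(array([545.01889931, 312.06844421,   9.46203886]), [0.5, 0.5])
[-0.52  0.49 -0.11  1.76  0.07  0.9  -1.9 ] [139.  63.] [170.12809036  70.18911749]
```

Tube centre is about (545.3, 312) with its x axis at −0.381 rad. The 64.5 mm span and the heights match the sizes given. I'll grasp at yaw 2.76 so that placing at yaw 1.705 keeps joint 7 in range.

In the tool's units: 35 mm / 300 = 0.1167, 8 mm / 300 = 0.0267, -0.15 rad / 0.7854 = -0.191.

Call:
run_rows --rows '[{"pos": [0.1167,0.0033,0],"jaw": 60},{"pos": [0.1167,0.0033,0],"jaw": 60},{"pos": [0,0,0.0267],"rot": [0,0,-0.191],"jaw": 60},{"pos": [0,0,0.0267],"rot": [0,0,-0.191],"jaw": 60},{"pos": [0,0,0.0267],"rot": [0,0,-0.191],"jaw": 60},{"pos": [0,0,0.0267],"rot": [0,0,-0.191],"jaw": 60},{"pos": [0,0,0.0267],"rot": [0,0,-0.191],"jaw": 60},{"pos": [0,0,0.0267],"rot": [0,0,-0.191],"jaw": 60},{"pos": [0,0,0.0267],"rot": [0,0,-0.191],"jaw": 60},{"pos": [0,0,0.0267],"rot": [0,0,-0.191],"jaw": 60},{"pos": [0,0,0.0267],"rot": [0,0,-0.191],"jaw": 60},{"pos": [0,0,0.0267],"rot": [0,0,-0.191],"jaw": 60}]'

```text
clock: 4.05
eef_pos: [547.0, 309.5, 163.2]
tool_rot: [3.141, 0.003, 1.836]
force: [0.4, 0.7, -0.4]
width: 60.0
gripper_force: 0.0
```

Call:
run_rows --rows '[{"pos": [0,0,0.0133],"rot": [0,0,-0.191],"jaw": 60},{"pos": [0,0,0.0133],"rot": [0,0,-0.191],"jaw": 60},{"pos": [0,0,0.0133],"rot": [0,0,-0.191],"jaw": 60},{"pos": [0,0,0.0133],"rot": [0,0,-0.191],"jaw": 60},{"rot": [0,0,-0.191],"jaw": 60},{"rot": [0,0,-0.191],"jaw": 60},{"rot": [0,0,-0.0382],"jaw": 60},{"jaw": 60},{"jaw": 60}]'

```text
clock: 4.95
eef_pos: [546.0, 312.2, 147.4]
tool_rot: [-3.141, 0.001, 2.761]
force: [0.3, -0.1, 0.5]
width: 60.2
gripper_force: 0.0
```

Create go.py:
```python
import sys; from h import *
# go.py x y z yaw : remaining shift in tool axes
x,y,z,yaw=map(float,sys.argv[1:]); st=ctrl.read_state()
Rt=R.from_euler('xyz',st['tool_rot']); Rg=R.from_euler('xyz',[np.pi,0,yaw])
d=Rt.inv().apply(np.array([x,y,z])-st['eef_pos'])
print("tcp",np.round(st['eef_pos'],1),np.round(st['tool_rot'],3),"q7",round(st['qpos'][6],2)); print("shift",d.round(1),"rv",(Rt.inv()*Rg).as_rotvec().round(3))
```

```bash
python3 go.py 545.3 312 59 2.76
```

```text
tcp [546.  312.2 147.4] [-3.141e+00  1.000e-03  2.761e+00] q7 0.09
shift [ 0.6 -0.3 88.4] rv [-0.001  0.001  0.001]
```

In the tool's units: 25 mm / 300 = 0.0833, 20 mm / 300 = 0.0667.

Call:
run_rows --rows '[{"pos": [0,0,0.0833],"jaw": 60},{"pos": [0,0,0.0833],"jaw": 60},{"pos": [0,0,0.0667],"jaw": 60},{"pos": [0,0,0.04],"jaw": 60},{"pos": [0,0,0.0217],"jaw": 60},{"jaw": 60},{"jaw": 0},{"jaw": 0},{"jaw": 0},{"jaw": 0},{"jaw": 0}]'

```text
clock: 6.05
eef_pos: [545.7, 313.6, 59.6]
tool_rot: [3.141, 0.001, 2.765]
force: [-0.2, -0.5, 5.1]
width: 8.3
gripper_force: 58.6
```

In the tool's units: -40 mm / 300 = -0.1333, -30 mm / 300 = -0.1, 0.15 rad / 0.7854 = 0.191.

Call:
run_rows --rows '[{"pos": [0,0,-0.0667],"jaw": 0},{"pos": [0,0,-0.1],"jaw": 0},{"pos": [0,0,-0.1333],"jaw": 0},{"pos": [0,0,-0.0667],"rot": [0,0,0.191],"jaw": 0},{"rot": [0,0,0.191],"jaw": 0},{"rot": [0,0,0.191],"jaw": 0},{"rot": [0,0,0.191],"jaw": 0},{"rot": [0,0,0.191],"jaw": 0},{"rot": [0,0,0.191],"jaw": 0},{"rot": [0,0,0.191],"jaw": 0},{"jaw": 0}]'

```text
clock: 7.15
eef_pos: [544.9, 313.5, 168.6]
tool_rot: [-3.141, 0.001, 1.715]
force: [0.4, -0.2, -2.0]
width: 8.7
gripper_force: 58.8
```

Call:
run_rows --rows '[{"pos": [-0.0667,0.0033,0],"jaw": 0},{"pos": [-0.1467,0.0067,0],"jaw": 0},{"pos": [-0.1467,0.0067,0],"jaw": 0},{"pos": [-0.1467,0.0067,0],"jaw": 0},{"pos": [-0.1467,0.0067,0],"jaw": 0},{"pos": [-0.1467,0.0067,0],"jaw": 0},{"pos": [-0.1467,0.0067,0],"jaw": 0},{"pos": [-0.1467,0.0067,0],"jaw": 0},{"pos": [-0.1467,0.0067,0],"jaw": 0},{"pos": [-0.1467,0.0067,0],"jaw": 0},{"pos": [-0.1467,0.0067,0],"jaw": 0},{"jaw": 0}]'

```text
clock: 8.35
eef_pos: [631.8, -149.4, 167.7]
tool_rot: [-3.14, 0.006, 1.707]
force: [-0.1, -0.1, -1.9]
width: 8.6
gripper_force: 58.8
```

Call:
run_rows --rows '[{"jaw": 0},{"jaw": 0}]'

```text
clock: 8.55
eef_pos: [631.9, -136.9, 168.6]
tool_rot: [-3.141, -0.002, 1.718]
force: [-0.5, -0.6, -1.6]
width: 8.8
gripper_force: 58.8
```

Run:
```python
from h import *
st=ctrl.read_state();im=vision.get_image("wrist");cv2.imwrite("pics/w4.png",im);np.save("w4.npy",[st['eef_pos'],st['tool_rot']])
print(np.round(proj(cam("wrist",st),(630,-70,31))))
```

```text
[330. 109.]
```

View pics/w4.png

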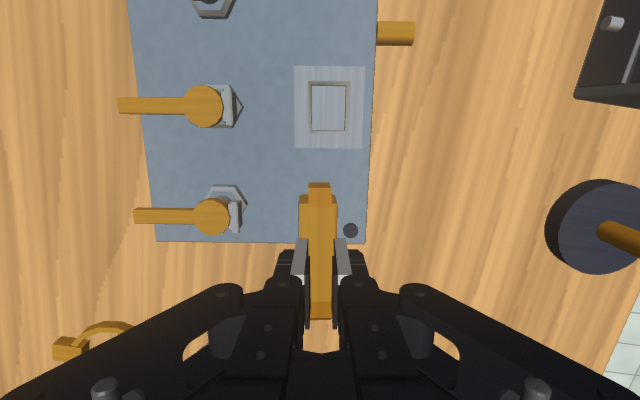

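The wrist view shows the cradle's outer edge spanning (294,66) to (364,149) and its mouth (308,82) to (349,132). The tube hangs upright in the fingers. I'll segment the cradle here and from a second spot.

In the tool's units: -20 mm / 300 = -0.0667, -15 mm / 300 = -0.05.

Call:
run_rows --rows '[{"pos": [-0.0667,0,-0.05],"jaw": 0},{"pos": [-0.05,0,-0.05],"jaw": 0},{"jaw": 0},{"jaw": 0}]'

```text
clock: 9.0
eef_pos: [637.0, -171.5, 198.7]
tool_rot: [3.141, -0.001, 1.717]
force: [-0.2, 1.2, -1.3]
width: 8.6
gripper_force: 58.8
```

Run:
```python
from h import *
from caps import load
st=ctrl.read_state();im=vision.get_image("wrist");cv2.imwrite("pics/w5.png",im);np.save("w5.npy",[st['eef_pos'],st['tool_rot']])
obs=[]
for n in("w4","w5"):
    im,C=load(n);u,v=np.round(proj(C,(630,-70,31))).astype(int)
    g=cv2.GaussianBlur(cv2.cvtColor(im,cv2.COLOR_BGR2GRAY),(3,3),0)
    x0,y0=max(u-58,0),max(v-58,0); w=g[y0:v+58,x0:u+58]
    t,m=cv2.threshold(w,0,255,cv2.THRESH_OTSU)
    m=cv2.bitwise_and(m,((cv2.cvtColor(im,cv2.COLOR_BGR2HSV)[y0:v+58,x0:u+58,1]<80)*255).astype(np.uint8))
    cs,_=cv2.findContours(m,cv2.RETR_EXTERNAL,cv2.CHAIN_APPROX_NONE)
    c=max(cs,key=cv2.contourArea)+np.array([x0,y0]); r=cv2.minAreaRect(c); b=cv2.boxPoints(r)
    W=np.array([plane(C,p,31) for p in b]);print(n,t,r,"ctr31",W.mean(0).round(1),[np.linalg.norm(W[i]-W[i-1]).round(1) for i in range(4)],[np.arctan2(*(W[i]-W[i-1])[[1,0]]).round(3) for i in range(4)])
    obs.append((C,r[0]))
print(tri(obs))
```

```text
w4 148.0 ((329.5, 107.0), (82.0, 71.0), 90.0) ctr31 [629.8 -69.1  31. ] [np.float64(63.7), np.float64(55.5), np.float64(63.8), np.float64(59.0)] [np.float64(1.698), np.float64(0.148), np.float64(-1.388), np.float64(-2.993)]
w5 146.0 ((328.5, 64.5), (79.0, 65.0), 90.0) ctr31 [629.6 -68.7  31. ] [np.float64(63.8), np.float64(54.6), np.float64(63.8), np.float64(57.9)] [np.float64(1.698), np.float64(0.147), np.float64(-1.392), np.float64(-2.995)]
(array([629.50599438, -68.17007813,  34.21840319]), [0.0, 0.0])
```

```bash
python3 go.py 629.7 -69 105 1.71
```

```text
tcp [ 636.7 -170.9  198.3] [-3.141e+00 -2.000e-03  1.718e+00] q7 0.04
shift [101.7   8.1  93.4] rv [-0.001 -0.002  0.008]
```

In the tool's units: 35 mm / 300 = 0.1167, 32 mm / 300 = 0.1067, 0.008 rad / 0.7854 = 0.0102.

Call:
run_rows --rows '[{"pos": [0.1167,0.01,0],"rot": [0,0,0.0102],"jaw": 0},{"pos": [0.1167,0.01,0.0333],"jaw": 0},{"pos": [0.1067,0.0067,0.05],"jaw": 0},{"pos": [0,0,0.0667],"jaw": 0},{"pos": [0,0,0.0667],"jaw": 0},{"pos": [0,0,0.05],"jaw": 0},{"pos": [0,0,0.0267],"jaw": 0},{"jaw": 0},{"jaw": 0},{"jaw": 0}]'

```text
clock: 10.05
eef_pos: [631.7, -71.2, 111.8]
tool_rot: [3.14, 0.0, 1.706]
force: [0.3, 0.9, -1.6]
width: 8.4
gripper_force: 58.8
```

```bash
python3 go.py 629.7 -69 78.6 1.71
```

Run:
```python
from h import *
st=ctrl.read_state();im=vision.get_image("wrist");cv2.imwrite("pics/w6.png",im)
a=vision.get_image("side");C=cam("side");u,v=np.round(proj(C,(630,-69,50))).astype(int)
b=vision.get_image("scene");C=cam("scene");p,q=np.round(proj(C,(630,-69,50))).astype(int)
f=lambda i,u,v:cv2.resize(i[v-50:v+50,u-50:u+50],(400,400),interpolation=cv2.INTER_CUBIC)
cv2.imwrite("pics/sd6.png",np.hstack([f(a,u,v),f(b,p,q)]))
```

```text
tcp [631.7 -71.2 111.8] [3.14  0.    1.706] q7 -0.19
shift [ 2.4 -1.7 33.2] rv [ 0.002  0.    -0.004]
```

View pics/sd6.png

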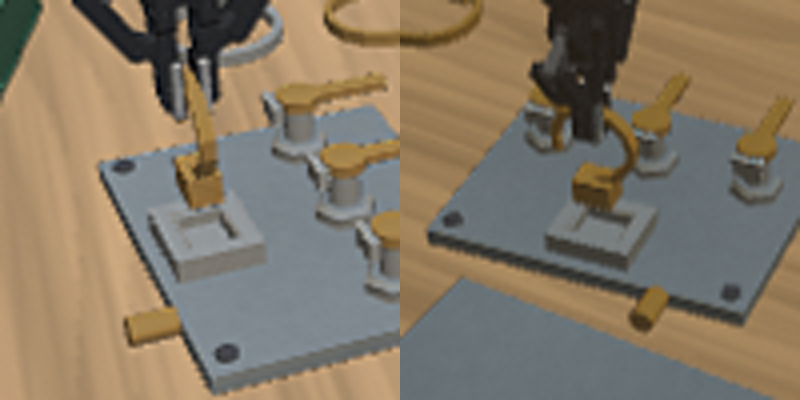

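The two crops show the tube upright over the cradle, about 20 mm up and slightly off to the −y side. I'll correct by (2.4, −1.7) and lower it slowly.

In the tool's units: 7 mm / 300 = 0.0233, 2.4 mm / 300 = 0.008.

Call:
run_rows --rows '[{"pos": [0.008,-0.0057,0.02],"jaw": 0},{"pos": [0,0,0.0233],"jaw": 0},{"pos": [0,0,0.0167],"jaw": 0},{"jaw": 0},{"jaw": 0}]'

```text
clock: 10.7
eef_pos: [628.8, -69.0, 92.5]
tool_rot: [-3.141, -0.0, 1.707]
force: [0.3, -0.0, -1.5]
width: 8.4
gripper_force: 58.8
```

```bash
python3 go.py 629.7 -69 78.6 1.71
```

```text
tcp [628.8 -69.   92.5] [-3.141 -0.     1.707] q7 -0.2
shift [-0.2  0.9 13.9] rv [-0.    -0.    -0.003]
```

In the tool's units: 3 mm / 300 = 0.01, 0.6 mm / 300 = 0.002.

Call:
run_rows --rows '[{"pos": [0,0.002,0.01],"jaw": 0},{"pos": [0,0,0.01],"jaw": 0},{"pos": [0,0,0.01],"jaw": 0},{"jaw": 0}]'

```text
clock: 11.1
eef_pos: [629.1, -69.0, 83.3]
tool_rot: [-3.141, -0.0, 1.707]
force: [1.0, 0.9, -1.2]
width: 8.8
gripper_force: 58.8
```

Call:
run_rows --rows '[{"pos": [0,0,0.01],"jaw": 0},{"pos": [0,0,0.0033],"jaw": 0},{"jaw": 0}]'

```text
clock: 11.4
eef_pos: [629.4, -68.9, 79.6]
tool_rot: [-3.141, -0.0, 1.707]
force: [0.9, -0.1, -1.5]
width: 8.4
gripper_force: 58.8
```

In the tool's units: 0.7 mm / 300 = 0.0023.

Call:
run_rows --rows '[{"pos": [0,0,0.0023],"jaw": 0},{"pos": [0,0,0.0023],"jaw": 0},{"jaw": 0}]'

```text
clock: 11.7
eef_pos: [629.7, -68.9, 78.7]
tool_rot: [3.141, 0.0, 1.707]
force: [-0.6, -0.2, -0.3]
width: 8.5
gripper_force: 58.9
```

Call:
run_rows --rows '[{"jaw": 30},{"jaw": 40},{"jaw": 40},{"jaw": 40},{"jaw": 40}]'

```text
clock: 12.2
eef_pos: [629.5, -69.0, 78.5]
tool_rot: [3.142, 0.0, 1.707]
force: [0.2, -0.9, 0.9]
width: 40.1
gripper_force: 0.0
```

In the tool's units: -40 mm / 300 = -0.1333, -30 mm / 300 = -0.1, 0.15 rad / 0.7854 = 0.191.

Call:
run_rows --rows '[{"pos": [0,0,-0.05],"jaw": 40},{"pos": [0,0,-0.1],"jaw": 40},{"pos": [0,0,-0.1333],"jaw": 40},{"pos": [0,0,-0.1333],"jaw": 40},{"pos": [0,-0.0667,0],"jaw": 20},{"pos": [0,-0.1333,0],"jaw": 0},{"pos": [0,-0.1333,0],"jaw": 0},{"pos": [0,-0.1333,0],"jaw": 0},{"pos": [0,-0.1,0],"jaw": 0},{"rot": [0,0,0.191],"jaw": 0}]'

```text
clock: 13.2
eef_pos: [456.2, -93.1, 204.1]
tool_rot: [-3.137, 0.002, 1.553]
force: [0.6, -0.9, -0.8]
width: -0.2
gripper_force: 0.0
```

Call:
run_rows --rows '[{"rot": [0,0,0.191],"jaw": 0},{"rot": [0,0,0.191],"jaw": 0},{"rot": [0,0,0.191],"jaw": 0},{"rot": [0,0,0.191],"jaw": 0},{"rot": [0,0,0.191],"jaw": 0},{"rot": [0,0,0.191],"jaw": 0},{"rot": [0,0,0.191],"jaw": 0},{"rot": [0,0,0.191],"jaw": 0},{"rot": [0,0,0.191],"jaw": 0},{"rot": [0,0,0.0891],"jaw": 0},{"jaw": 0},{"jaw": 0}]'

```text
clock: 14.4
eef_pos: [461.4, -91.7, 204.1]
tool_rot: [3.142, -0.001, 0.139]
force: [-0.3, -0.2, -0.2]
width: 0.1
gripper_force: 0.0
```

Run:
```python
from h import *
st=ctrl.read_state();im=vision.get_image("wrist");cv2.imwrite("pics/w7.png",im);np.save("w7.npy",[st['eef_pos'],st['tool_rot']])
from caps import *
im,C=load("w7");r,_=caps(im)
for c,a in r: print(c.round(1),a,plane(C,c,60).round(1))
```

```text
[219.   95.7] 1119 [526.1   2.   60. ]
[321.9  96.1] 1051 [537.5 -81.4  60. ]
[424.3  97.2] 1131 [ 548.3 -164.4   60. ]
```

View pics/w7.png

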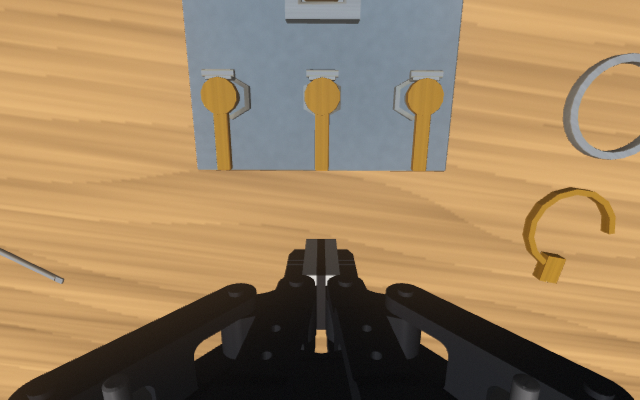

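The wrist view shows caps at (219,96), (322,96) and (424,97) with all tongues pointing straight at the robot. Now I'll check the released tube in both fixed views.

Run:
```python
from h import *
P=(629.6,-69)
yv=np.array([-.134,.991]);o=[]
for n in("side","scene"):
    im=vision.get_image(n);C=cam(n);u,v=np.round(proj(C,(*P,60))).astype(int);k=5
    c=cv2.resize(im[v-40:v+40,u-40:u+40],None,fx=k,fy=k,interpolation=cv2.INTER_CUBIC)
    for q in [(*P,102),(*(np.array(P)+32*yv),70),(*(np.array(P)-32*yv),70),(*P,31)]:
        a=(proj(C,q)-[u-40,v-40]+.5)*k; cv2.circle(c,tuple(np.round(a).astype(int).tolist()),4,(0,0,255),1)
    o.append(c)
cv2.imwrite("pics/t8.png",np.hstack(o))
```

```text
(no output)
```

View pics/t8.png

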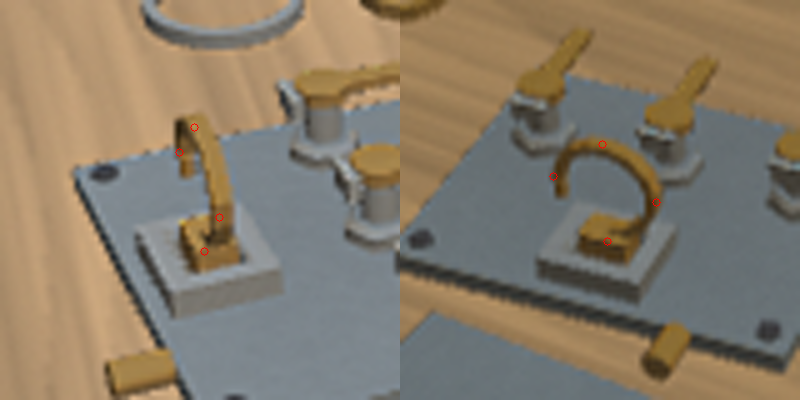

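The tube sits in the cradle and matches the projected home points (red circles) to within a pixel or so. Next come the taps, starting with the left bolt.

```bash
python3 go.py 526 3 75 0.135
```

```text
tcp [461.2 -92.  203.7] [-3.141 -0.     0.138] q7 -1.37
shift [ 77.2 -85.1 128.7] rv [-0.    -0.     0.003]
```

In the tool's units: 35 mm / 300 = 0.1167, 30 mm / 300 = 0.1.

Call:
run_rows --rows '[{"pos": [0.0867,-0.0933,0],"jaw": 0},{"pos": [0.0867,-0.0933,0.0667],"jaw": 0},{"pos": [0.0833,-0.0967,0.1],"jaw": 0},{"pos": [0,0,0.1167],"jaw": 0},{"pos": [0,0,0.1],"jaw": 0},{"pos": [0,0,0.04],"jaw": 0},{"jaw": 0},{"jaw": 0},{"jaw": 0}]'

```text
clock: 15.45
eef_pos: [527.0, 2.5, 77.9]
tool_rot: [3.141, -0.003, 0.136]
force: [0.1, 0.2, -0.1]
width: 0.2
gripper_force: 0.0
```

```bash
python3 go.py 526 3 62 0.135
```

```text
tcp [527.    2.5  77.9] [ 3.141e+00 -3.000e-03  1.360e-01] q7 -1.6
shift [-1.  -0.6 15.9] rv [ 0.    -0.003  0.001]
```

In the tool's units: 8 mm / 300 = 0.0267, 7 mm / 300 = 0.0233.

Call:
run_rows --rows '[{"pos": [-0.0033,0,0.0267],"jaw": 0},{"pos": [0,0,0.0233],"jaw": 0},{"jaw": 0}]'

```text
clock: 15.75
eef_pos: [524.1, 2.5, 60.7]
tool_rot: [-3.142, 0.001, 0.137]
force: [-0.1, 0.9, -0.7]
width: 0.0
gripper_force: 0.0
```

Call:
run_rows --rows '[{"pos": [0,0,0.0067],"jaw": 0},{"jaw": 0}]'

```text
clock: 15.95
eef_pos: [524.6, 2.5, 60.0]
tool_rot: [3.141, 0.0, 0.137]
force: [-2.0, -0.0, 6.8]
width: 0.1
gripper_force: 3.4
```

Call:
run_rows --rows '[{"pos": [0,0,0.0067],"jaw": 0},{"jaw": 0}]'

```text
clock: 16.15
eef_pos: [524.6, 2.5, 59.8]
tool_rot: [3.141, -0.0, 0.137]
force: [-6.1, -0.1, 23.5]
width: 0.2
gripper_force: 12.3
```

Call:
run_rows --rows '[{"pos": [0,0,0.0033],"jaw": 0},{"jaw": 0}]'

```text
clock: 16.35
eef_pos: [524.6, 2.5, 59.7]
tool_rot: [3.141, -0.001, 0.137]
force: [-8.9, -0.4, 32.4]
width: 0.4
gripper_force: 16.6
```

Left is tight: 32 N with no give, contact at z = 60. On to the middle bolt.

In the tool's units: 29 mm / 300 = 0.0967, 28 mm / 300 = 0.0933.

Call:
run_rows --rows '[{"pos": [0,0,-0.0333],"jaw": 0},{"pos": [0,0,-0.0467],"jaw": 0},{"pos": [0.0033,0.0933,0],"jaw": 0},{"pos": [0.0033,0.0967,0],"jaw": 0},{"pos": [0,0.09,0],"jaw": 0},{"jaw": 0},{"jaw": 0},{"jaw": 0}]'

```text
clock: 17.15
eef_pos: [538.1, -79.1, 80.4]
tool_rot: [-3.141, 0.0, 0.138]
force: [-0.4, -0.5, 1.0]
width: -0.2
gripper_force: 0.0
```

```bash
python3 go.py 537.4 -81 62 0.135
```

```text
tcp [538.1 -79.1  80.4] [-3.141  0.     0.138] q7 -1.47
shift [-1.   1.8 18.4] rv [-0.001  0.     0.003]
```

In the tool's units: 9 mm / 300 = 0.03, -1 mm / 300 = -0.0033.

Call:
run_rows --rows '[{"pos": [-0.0033,0.0033,0.03],"jaw": 0},{"pos": [0,0,0.03],"jaw": 0},{"jaw": 0}]'

```text
clock: 17.45
eef_pos: [536.1, -80.8, 60.8]
tool_rot: [-3.141, 0.003, 0.138]
force: [-0.4, -0.4, 1.2]
width: -0.1
gripper_force: 0.0
```

Call:
run_rows --rows '[{"pos": [0,0,0.0067],"jaw": 0},{"jaw": 0}]'

```text
clock: 17.65
eef_pos: [537.2, -81.2, 60.1]
tool_rot: [-3.141, 0.0, 0.137]
force: [-0.4, 0.1, 0.8]
width: -0.2
gripper_force: 0.1
```

Call:
run_rows --rows '[{"pos": [0,0,0.0067],"jaw": 0},{"jaw": 0}]'

```text
clock: 17.85
eef_pos: [537.5, -81.3, 58.5]
tool_rot: [-3.142, -0.0, 0.137]
force: [0.3, 0.8, 1.3]
width: -0.1
gripper_force: 0.6
```

In the tool's units: 2 mm / 300 = 0.0067.

Call:
run_rows --rows '[{"pos": [0,0,0.0067],"jaw": 0},{"jaw": 0}]'

```text
clock: 18.05
eef_pos: [537.6, -81.4, 56.5]
tool_rot: [-3.142, -0.001, 0.137]
force: [0.1, 0.8, 2.1]
width: 0.1
gripper_force: 0.9
```

Call:
run_rows --rows '[{"pos": [0,0,0.0067],"jaw": 0},{"pos": [0,0,0.0033],"jaw": 0},{"jaw": 0}]'

```text
clock: 18.35
eef_pos: [537.6, -81.5, 54.0]
tool_rot: [3.141, -0.001, 0.137]
force: [-1.8, -0.2, 7.6]
width: 0.1
gripper_force: 3.4
```

Call:
run_rows --rows '[{"pos": [0,0,-0.0333],"jaw": 0},{"pos": [0,0,-0.0667],"jaw": 0},{"pos": [0,0.0933,0],"jaw": 0},{"pos": [0,0.0967,0],"jaw": 0},{"pos": [0,0.0933,0],"jaw": 0},{"jaw": 0},{"jaw": 0},{"jaw": 0}]'

```text
clock: 19.15
eef_pos: [548.8, -164.5, 83.5]
tool_rot: [-3.141, 0.0, 0.138]
force: [0.7, 0.3, 0.3]
width: 0.4
gripper_force: 0.0
```

```bash
python3 go.py 548.6 -165.3 62 0.135
```

```text
tcp [ 548.8 -164.5   83.5] [-3.141  0.     0.138] q7 -1.34
shift [-0.3  0.8 21.5] rv [-0.001  0.     0.003]
```

The middle bolt sank 6 mm on a soft spring before bottoming, so it's the loose one. Now the right bolt.

The rows are not in the units I measure in: shifts go in shares of 300 mm and turns go in shares of 45 degrees. I convert before sending: 11 mm / 300 = 0.0367, 10 mm / 300 = 0.0333.

Call:
run_rows --rows '[{"pos": [0,0,0.0333],"jaw": 0},{"pos": [0,0,0.0367],"jaw": 0},{"pos": [0,0,0.0033],"jaw": 0},{"jaw": 0}]'

```text
clock: 19.55
eef_pos: [548.5, -165.0, 60.6]
tool_rot: [-3.141, 0.001, 0.138]
force: [-0.0, -1.0, -0.1]
width: -0.0
gripper_force: 0.0
```

Call:
run_rows --rows '[{"pos": [0,0,0.0067],"jaw": 0},{"jaw": 0}]'

```text
clock: 19.75
eef_pos: [548.7, -165.3, 60.0]
tool_rot: [-3.141, 0.0, 0.137]
force: [-1.7, 1.5, 8.8]
width: 0.0
gripper_force: 3.9
```

Call:
run_rows --rows '[{"pos": [0,0,0.0067],"jaw": 0},{"jaw": 0}]'

```text
clock: 19.95
eef_pos: [548.7, -165.3, 59.8]
tool_rot: [3.141, 0.0, 0.137]
force: [-6.0, 2.4, 22.4]
width: 0.1
gripper_force: 11.4
```

Right is tight at 22 N. Now to the middle tongue: rise, open, and compare its measured end with the model.

In the tool's units: -29 mm / 300 = -0.0967, -28 mm / 300 = -0.0933.

Call:
run_rows --rows '[{"pos": [0,0,-0.04],"jaw": 20},{"pos": [0,0,-0.0833],"jaw": 40},{"pos": [-0.0867,-0.0933,0],"jaw": 40},{"pos": [-0.0867,-0.0967,0],"jaw": 40},{"pos": [0,-0.0933,0],"jaw": 40},{"jaw": 40},{"jaw": 40},{"jaw": 40}]'

```text
clock: 20.75
eef_pos: [486.5, -89.7, 94.5]
tool_rot: [3.141, -0.001, 0.136]
force: [0.3, 0.1, 0.1]
width: 40.1
gripper_force: 0.0
```

```bash
python3 go.py 485.9 -88.2 36.5 0.135
```

Run:
```python
from caps import *
im,C=load("w7"); im1,C1=load("w1")
print(plane(C,(321.5,170),57).round(1),"model end",(537.4-62*.991,-81.2-62*.135),tri([(C,(321.5,170)),(C1,(267,176))]))
```

```text
tcp [486.5 -89.7  94.5] [ 3.141e+00 -1.000e-03  1.360e-01] q7 -1.46
shift [-0.4 -1.6 58. ] rv [ 0.001 -0.001  0.001]
[476.4 -89.6  57. ] model end (475.95799999999997, -89.57000000000001) (array([474.57300886, -90.0041291 ,  48.11979852]), [0.2, 0.2])
```

In the tool's units: 20 mm / 300 = 0.0667, 12 mm / 300 = 0.04.

Call:
run_rows --rows '[{"pos": [-0.0013,-0.005,0.0667],"jaw": 40},{"pos": [0,0,0.0667],"jaw": 40},{"pos": [0,0,0.04],"jaw": 40},{"pos": [0,0,0.02],"jaw": 40},{"jaw": 40},{"jaw": 40},{"jaw": 0},{"jaw": 0},{"jaw": 0},{"jaw": 0}]'

```text
clock: 21.75
eef_pos: [485.9, -88.5, 36.9]
tool_rot: [3.14, -0.001, 0.135]
force: [1.3, -4.9, 0.9]
width: 10.8
gripper_force: 58.5
```

```bash
python3 go.py 485.9 -88.2 36.5 0.135
```

```text
tcp [485.9 -88.5  36.9] [ 3.14e+00 -1.00e-03  1.35e-01] q7 -1.48
shift [ 0.1 -0.3  0.4] rv [ 0.002 -0.001  0.   ]
```

The tongue is gripped at 10.8 mm opening. I'll lift it along the 70 mm arc.

In the tool's units: -7 mm / 300 = -0.0233, -6.8 mm / 300 = -0.0227.

Call:
run_rows --rows '[{"pos": [0.001,0,-0.0233],"jaw": 0},{"pos": [0.0033,0,-0.0233],"jaw": 0},{"pos": [0.0057,0,-0.0227],"jaw": 0},{"pos": [0.008,0,-0.022],"jaw": 0},{"pos": [0.01,0,-0.021],"jaw": 0},{"jaw": 0}]'

```text
clock: 22.35
eef_pos: [493.6, -87.3, 70.1]
tool_rot: [3.14, 0.0, 0.135]
force: [2.9, -5.1, -8.4]
width: 10.8
gripper_force: 58.5
```

```bash
python3 go.py 485.9 -88.2 36.5 0.135
```

```text
tcp [493.6 -87.3  70.1] [3.14  0.    0.135] q7 -1.47
shift [-7.7 -0.2 33.6] rv [0.001 0.    0.   ]
```

In the tool's units: -6 mm / 300 = -0.02, 5.7 mm / 300 = 0.019.

Call:
run_rows --rows '[{"pos": [0.0123,0,-0.02],"jaw": 0},{"pos": [0.014,0,-0.0187],"jaw": 0},{"pos": [0.016,0,-0.017],"jaw": 0},{"pos": [0.0177,0,-0.0153],"jaw": 0},{"pos": [0.019,0,-0.0137],"jaw": 0},{"jaw": 0},{"jaw": 0}]'

```text
clock: 23.05
eef_pos: [514.3, -84.5, 94.5]
tool_rot: [3.141, 0.006, 0.135]
force: [-0.1, -5.3, -6.1]
width: 10.5
gripper_force: 58.6
```

Run:
```python
from h import *
o=[]
for n in("side","scene"):
    im=vision.get_image(n);C=cam(n);u,v=np.round(proj(C,(560,-80,60))).astype(int)
    o.append(cv2.resize(im[v-50:v+50,u-50:u+50],(400,400),interpolation=cv2.INTER_CUBIC))
cv2.imwrite("pics/f.png",np.hstack(o))
```

```text
(no output)
```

View pics/f.png

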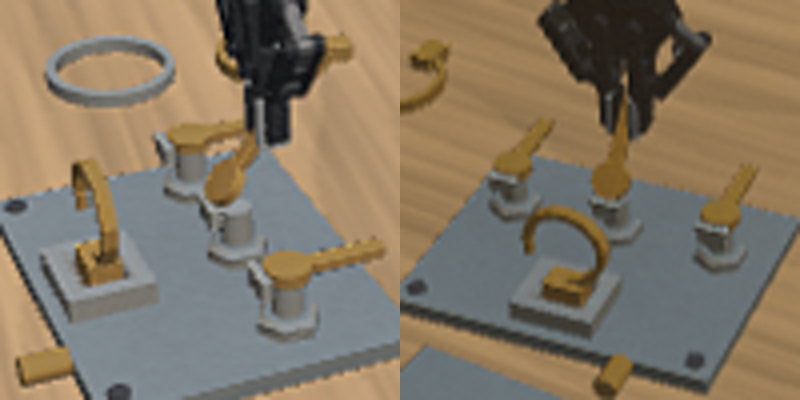

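The final view shows the middle cap open at about 0.95 rad (57.6 mm rise on the 70 mm arc) and still held. The other two caps are shut and the tube is seated, so I'm handing it in.

Call:
run_rows --rows '[{"jaw": 0},{"jaw": 0}]'

```text
clock: 23.35
eef_pos: [514.3, -84.5, 94.5]
tool_rot: [3.141, 0.006, 0.135]
force: [-1.3, -5.9, -6.1]
width: 10.4
gripper_force: 58.6
```

```bash
python3 -c "
from cell import ctrl, vision
print(ctrl.finish_job())"
```

```text
the job is handed in; nothing more can be done
None
```

I handed the job in at 23.4 s with the tube seated in the cradle and let go, the bolts tapped left to right, and the loose middle bolt's cap held open at about 0.95 rad; the hand-in returned no verdict.

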